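# Index the vial carousel to the red-capped vial

### The arm

A 6-joint arm with a two-finger parallel gripper is mounted at the origin on a cart in front of the work surface, level with it; the furniture and walls round the work are solid. World frame = base frame: x ahead of the robot, y to its left, z up, the work surface at z = 0. Lengths are in mm, angles in rad, forces in N, time in s.
With the tool pointing down it reaches from about 400 to 825 mm from the base axis. Payload 7 kg.
Tool frame: the origin (TCP) lies midway between the tips of the shut fingers; the grasp point (between the pads) lies 19 mm behind it; z points along the fingers, y is the line along which they close (so a half turn about z gives the same grasp; the last joint's range is limited). The gripper opens to 85 mm and grips with 20 to 120 N. Pads are 22 mm wide; open, the fingers measure 114 mm over their backs; the gripper's body (76 mm by 85 mm) begins 54 mm behind the grasp point. The pads swing forward as they close: fully open they stand 13 mm farther back than shut.
Start: joints at [1.531, 0.359, 0.012, 0, -1.224, -0.288], TCP at [217.332, 639.032, 231.302] pointing down, gripper open.
Joint ranges: [-3.07, 3.07], [-1.43, 2.12], [-1.02, 1.25], [-3.03, 1.67], [-3.05, -0], [-3.03, 3.03]. Speed limits (rad/s): [2.39, 2.39, 3.01, 3.14, 3.14, 3.14].

### API

Orientations are given as a unit quaternion [w, x, y, z].
In Python, from rig import observe, snapshot, camera_params, job_done gives the robot as it stands.
- The arm moves only by the shell command python3 -m crank 'ROWS' [OPENING] [FORCE]. ROWS is JSON, a list that holds one entry, the list of rows, each a list of 4 numbers: the shift along the world's x, y, z in cm, then the turn about the world's z in rad. In form: [[[tx, ty, tz, yaw], ...]]. A call has 1 to 20 rows; each row is the pose to reach, as a shift and turn from the pose commanded when the call began; what a row does not reach only later rows make up. A row lasts 1/10 s, in which the tool goes at most 50 mm and 8.59 degrees, less where a joint would pass 70% of its speed; a pose out of reach is approached as far as the arm can. A call with a gripper value outside its range is refused whole. OPENING is the gripper command: -1 is shut, 1 is fully open, values between are in proportion, set as the call begins (- or left out, the last holds). The fingers move at their own pace and stop on an object; FORCE is the grip in N (left out, the last holds). Time passes only in rows, so rows that repeat a pose let the fingers close. It gives the time, the measured TCP pose, the force, the opening and the grip force at its end, in the units of the state.
- observe(): the state, without advancing time (a new reading comes with each control period).
- snapshot(name): name is "scene" or "top" or "wrist"; returns the picture (420x560x3 uint8, blue, green, red); there is no depth.
- camera_params(name): a dict with "vfov" (degrees; the focal length in pixels is half the picture's height over the tangent of half this angle, whatever the lens; pixels are square), "cx", "cy" (the principal point, pixels), "rvec" (rotation vector, rad) and "tvec" (3), from world to camera coordinates, as OpenCV has them; the wrist camera has in their place "mount" (4x4, takes a point from camera to tool coordinates, whose origin is the TCP and whose axes are the flange's). Camera axes: x right, y down, z forward; pixel columns grow to the right and rows downward; lengths in mm; the calibration is good to about 2 mm. A picture is of the moment at which its call begins: read the wrist's pose just before it. camera_params takes no time and is no camera call.
- job_done(): hands the job in; it is judged then, once.
The state is a dict: "time": time; "joints": joint angles; "joint_velocities": joint speeds; "effort": joint torques, N m; "tool_pos": TCP position; "tool_rot": TCP orientation; "ft_force": force on the tool from outside, world axes, zero at the start; "moment": the same for the moment, N m; "width": finger opening in mm; "grasp_force": force on a finger pad.
Only numpy, scipy, OpenCV 4.12 (cv2) and the standard library are available. Lean on these libraries where they do the work, as an engineer would, in place of code of your own. Each camera call takes 0.05 s, during which the arm holds its last target. There are 200 camera calls.

### The job

Press the orange plunger of the vial carousel down, and with it turn the table one hole, in whichever direction brings the red-capped vial under the white reading head; the plunger must spring fully up again into the new hole, so that the table is locked. Do it by pressing and pushing with the fingertips on the orange saddle: touch or lift none of the vials, keep them standing, leave the other things on the worktop alone, and finish clear of the carousel.

Things in the scene. Friction and masses are not known exactly. Their poses are not given: they have to be found in the camera images.
- axis (a point): centre of the vial carousel, on its vertical turning axis, level with the top of the turning table, 20 mm above the worktop. The grey round base (radius 112 mm, rim or crown 50 mm high) is fixed; in it turns an aluminium table of radius 91 mm with five blue vial pockets at radius 55 mm, every 60 degrees, and the orange plunger in the sixth place. x points to the reading place; does not turn with the table
- saddle (a point): middle of the tread of the orange plunger saddle, the face to press down: 85 mm from the turning axis, 80 mm above the worktop when up, opposite the reading head at the start, turning with the table (x: toward the axis). The tread reaches 15 mm outward and 23 mm inward, open at both ends; across (the way of turning) it is 44 mm wide between two upright orange cheeks
- cheek (a point): middle of the inner face of one cheek of the saddle, 22 mm to one side of the tread's middle (point axes as saddle; this is the -y cheek), 9 mm above the tread. Both cheeks are 5 mm thick and rise 18 mm above the tread; fingertips standing on the tread push sideways against a cheek to turn the table
- plunger (a joint): how far the plunger is pressed down, m: 0 = fully up, locked in a hole; 0.018 = bottom stop. Spring: 5 N at 0, 9.5 N at the bottom. When up, its brass dog stands in one of the crown's slots, 60 degrees apart; from 0.013 on it is below the teeth and the table turns. Let go between slots it stays down at 0.013; let go within about 0.03 rad of a slot it springs up and stops the table
- turntable (a joint): angle of the table, rad, counter-clockwise seen from above positive; 0 at the start, held in a hole; the neighbouring holes are at +1.047 and -1.047. It turns stiffly (about 0.1 N m of friction) and stays where it is left
- reading_place (a point): the reading place under the white reading head, 55 mm from the turning axis, where the centre of a vial in the pocket there is, 42.5 mm above the worktop; fixed. The head stands on a post on the rim; it covers radius 33 to 133 mm, is 44 mm wide and reaches from 77 up to 110 mm above the worktop
- red_vial_mid (a point): centre, half-way up, of the white control vial with the red cap, 24 mm in diameter and 45 mm high, standing loose in a pocket 14 mm deep, one hole to the left or one to the right of the reading place
- green_vial_mid (a point): centre of the like vial with a green cap, in the pocket one hole on the other side of the reading place
- read_vial_mid (a point): centre of another vial with a green cap, which at the start stands at the reading place
- sample_pot: small white lidded sample pot, 45 mm in diameter, 48 mm high, a bystander; origin at the centre of its underside
- stain_bottle: brown stain bottle with a black cap, 48 mm in diameter, 104 mm high, a bystander; origin at the centre of its underside
- slide_box: white and ochre slide box, 58 x 80 x 30 mm, a bystander; origin at the centre of its underside
- yellow_cup: sample cup with a yellow lid, 59 mm in diameter, 66 mm high, a bystander; origin at the centre of its underside
- timer: white bench timer with three buttons, 58 x 62 x 18 mm, a bystander; origin at the centre of its underside

How it is judged (in metres and radians):
On the way, in this order (a step that is already met when the one before it is completed fails the run):
1. the plunger is pressed down clear of the crown's teeth while the table still stands in its first hole (value of joint plunger above 0.012 m and value of joint turntable between -0.15 and 0.15 rad and contact force between the fingers and plunger above 1 N), for 0.05 s.
2. the table is turned out of its first hole by the fingers on the plunger ((value of joint turntable above 0.4 rad or value of joint turntable below -0.4 rad) and contact force between the fingers and plunger above 0.5 N), for 0.05 s.
At the end, for the whole second after the job is handed in: The red-capped vial stands within 8 mm of the reading place, the plunger is up (within 3 mm of its top) in the hole there, the table is at rest, and the three vials stand upright (within 0.17 rad) in their pockets (horizontal distance between red_vial_mid and reading_place below 0.008 m and value of joint plunger below 0.003 m and velocity of joint turntable between -0.02 and 0.02 rad/s and z of each of red_vial_mid, green_vial_mid, read_vial_mid in the frame of axis below 0.03 m and angle between each of red_vial_mid, green_vial_mid, read_vial_mid's own z axis and vertical below 0.17 rad); the robot touches nothing.
It fails at once if a vial is touched by the robot (contact force between any of the fingers, the arm and red_vial above 0.3 N or contact force between any of the fingers, the arm and green_vial above 0.3 N or contact force between any of the fingers, the arm and read_vial above 0.3 N).
It fails at once if a vial is lifted out of its pocket or tipped (z of any of red_vial_mid, green_vial_mid, read_vial_mid in the frame of axis above 0.035 m or angle between any of red_vial_mid, green_vial_mid, read_vial_mid's own z axis and vertical above 0.4 rad).
It fails at once if the table is turned more than one hole (value of joint turntable above 1.3 rad or value of joint turntable below -1.3 rad).
It fails at once if a bystander is moved by more than 15 mm (distance of any of sample_pot, stain_bottle, slide_box, yellow_cup, timer from where it was at the start of the episode above 0.015 m).
It also fails if it takes over 38 s, if anything falls off the work surface, if the arm or the gripper's body presses on something with over 40 N, if the wrist force passes 120 N, or if a joint passes its speed limit or range.

## Working session

There is one attempt and no reset: what is moved stays moved. The work goes in short steps, Python scripts to look and compute and a shell command to move; the robot and the scene stay as the last step left them, time stands still between calls to the robot, and variables do not carry over. Pictures are saved under pics/ and viewed, at most 10 in all, crops included, and the job is handed in when it is done.

```bash
mkdir -p pics; ls
python3 - <<'E'
from rig import *
import cv2,numpy as np
o=observe(); print(o)
ims=[]
for n in("scene","top"):
    im=snapshot(n); cv2.imwrite(f"pics/{n}0.png",im); print(n,camera_params(n))
print(camera_params("wrist"))
E
```

```text
pics
{'time': 0.0, 'joints': array([ 1.53109714e+00,  3.59385994e-01,  1.10401474e-02, -3.25259219e-04,
       -1.22413767e+00, -2.88098533e-01]), 'joint_velocities': array([-0.00111766, -0.00068903,  0.00115153,  0.00021702,  0.00208504,
       -0.00127028]), 'effort': array([ 1.28559874e-03, -5.83311617e+01,  2.93437797e+01,  6.93725020e+00,
       -5.61908557e-03,  1.72222087e-05]), 'tool_pos': array([217.20096114, 638.56956475, 230.36062517]), 'tool_rot': array([ 8.56038638e-04,  9.86589221e-01, -1.63220627e-01, -4.72258121e-05]), 'ft_force': array([ 0.13153866, -0.44153255,  0.36376755]), 'moment': array([-0.03188731, -0.04402671, -0.01796757]), 'grasp_force': 0.0, 'width': 85.25138835747391}
scene {'vfov': 52.899729737814425, 'cx': 281.8787409961894, 'cy': 214.6687369951737, 'rvec': array([ 2.23888745, -0.66485714,  0.31400379]), 'tvec': array([-376.30444006,  290.37915417, 1199.80671158])}
top {'vfov': 43.39069726907235, 'cx': 276.2273209152723, 'cy': 202.74533830230703, 'rvec': array([ 2.14754016, -2.10983558,  0.19366515]), 'tvec': array([  77.19300638,  525.47689949, 1390.11902953])}
{'vfov': 64.64656794554118, 'cx': 285.4217067648817, 'cy': 203.2044320928716, 'mount': array([[-9.31667858e-04, -9.52698551e-01, -3.03915454e-01,
         7.78069409e+01],
       [ 9.99999322e-01, -1.09987737e-03,  3.82291670e-04,
        -6.61981672e-01],
       [-6.98478449e-04, -3.03914892e-01,  9.52698930e-01,
        -1.42195051e+02],
       [ 0.00000000e+00,  0.00000000e+00,  0.00000000e+00,
         1.00000000e+00]])}
```

View pics/top0.png

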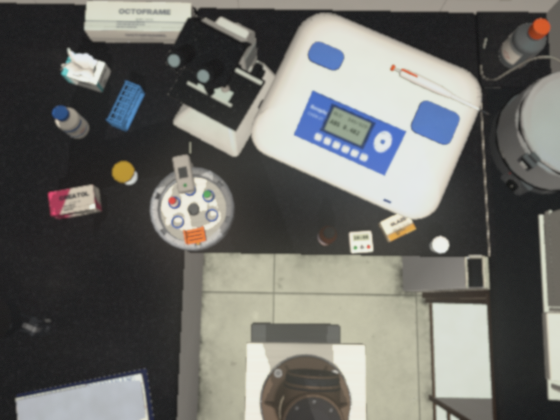

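View pics/scene0.png

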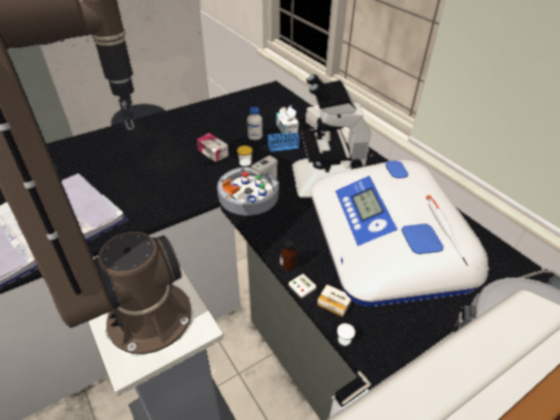

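```bash
cat > h.py <<'E'
import numpy as np,cv2
from rig import *
from scipy.spatial.transform import Rotation as R
def cam(n,o=None):
    p=camera_params(n); f=210/np.tan(np.radians(p["vfov"]/2))
    if n=="wrist":
        M=np.array(p["mount"]); w,x,y,z=o["tool_rot"]; Rt=R.from_quat([x,y,z,w]).as_matrix()
        Rc=Rt@M[:3,:3]; c=Rt@M[:3,3]+o["tool_pos"]
    else:
        Rc=cv2.Rodrigues(np.array(p["rvec"]))[0].T; c=-Rc@np.array(p["tvec"]).ravel()
    return f,p["cx"],p["cy"],Rc,c
def ray(k,uv,z):
    f,cx,cy,Rc,c=k; d=Rc@np.array([(uv[0]-cx)/f,(uv[1]-cy)/f,1]); return c+d*(z-c[2])/d[2]
def proj(k,P):
    f,cx,cy,Rc,c=k; q=Rc.T@(np.asarray(P)-c); return np.array([cx+f*q[0]/q[2],cy+f*q[1]/q[2]])
def blobs(im,lo,hi,box,amin=4):
    hsv=cv2.cvtColor(im,cv2.COLOR_BGR2HSV); m=cv2.inRange(hsv,np.array(lo),np.array(hi))
    b=np.zeros_like(m); x0,y0,x1,y1=box; b[y0:y1,x0:x1]=m[y0:y1,x0:x1]
    n,l,s,c=cv2.connectedComponentsWithStats(b); return [(c[i].round(1),s[i].tolist()) for i in range(1,n) if s[i,4]>=amin]
E
python3 - <<'E'
from h import *
im=cv2.imread("pics/top0.png"); k=cam("top"); print(k[4])
box=(145,140,240,255)
for nm,lo,hi,z in(("orange",(5,150,120),(18,255,255),90),("red",(170,100,80),(179,255,255),65),("red2",(0,120,80),(4,255,255),65),("green",(45,80,40),(85,255,255),65),("blue",(100,100,60),(125,255,255),32)):
    for c,s in blobs(im,lo,hi,box): print(nm,c,s,ray(k,c,z).round(0))
c=im[140:255,145:240]; cv2.imwrite("pics/c1.png",cv2.resize(c,None,fx=5,fy=5,interpolation=cv2.INTER_CUBIC))
E
```

```text
[ 268.04406549   87.65315509 1461.1587702 ]
orange [194.5 235.7] [184, 228, 21, 15, 243] [425. 298.  90.]
red2 [171.8 200.2] [169, 197, 7, 7, 31] [523. 367.  65.]
green [206.6 193.6] [204, 191, 6, 6, 30] [542. 275.  65.]
```

View pics/c1.png

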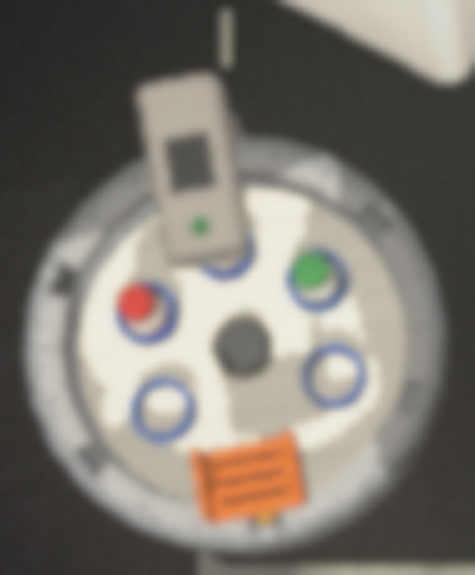

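Red is on the left (+y), so the table must turn clockwise. The estimates are axis ≈ (506, 315), reading direction ≈ 11.6° and saddle ≈ (422, 298). Next I move above the saddle with the fingers shut.

```bash
python3 -m crank '[[[3.4,-5.7,0,0.1],[6.9,-11.3,0,0.2],[10.3,-17,0,0.3],[13.7,-22.7,0,0.4],[17.2,-28.3,0,0.53],[20.6,-34,-3,0.53],[20.6,-34,-7,0.53],[20.6,-34,-7,0.53],[20.6,-34,-7,0.53],[20.6,-34,-7,0.53],[20.6,-34,-7,0.53],[20.6,-34,-7,0.53],[20.6,-34,-7,0.53]]]' -1
python3 - <<'E'
from h import *
o=observe(); print(o["tool_pos"],o["ft_force"],o["joints"]); im=snapshot("wrist"); cv2.imwrite("pics/w1.png",im)
k=cam("wrist",o)
for nm,lo,hi,z in(("orange",(5,150,100),(18,255,255),90),("red2",(0,120,80),(4,255,255),65),("green",(45,80,40),(85,255,255),65)):
    for c,s in blobs(im,lo,hi,(0,0,560,420),60): print(nm,c,s,ray(k,c,z).round(1))
E
```

```text
time: 1.4
tool_pos: [423.2, 300.3, 161.9]
tool_rot: [-0.0, 0.995, 0.102, 0.0]
ft_force: [-1.0, 0.4, 0.5]
width: 0.0
grasp_force: 0.0
[423.1851602  300.32828278 161.948153  ] [-1.03338655  0.37980506  0.51070252] [ 9.95842292e-01  1.60474544e-01 -4.28247296e-01  8.67984964e-05
 -9.80797192e-01  7.78577750e-01]
orange [290.5 206.7] [249, 180, 83, 62, 3845] [430.9 299.   90. ]
red2 [218.1  45. ] [203, 29, 31, 33, 809] [522.8 366.5  65. ]
green [359.2  45.2] [344, 29, 31, 33, 823] [541.3 275.7  65. ]
```

View pics/w1.png

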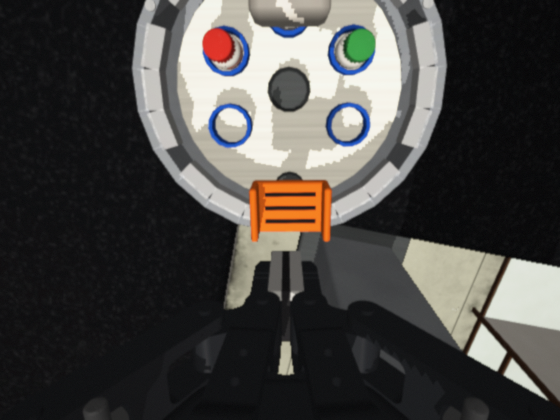

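The picture shows the saddle tread at columns 262–321 and rows 181–231. The closed fingertips are at about (286, 252), and both neighbouring pockets are empty.

Run:
```python
from h import *
o=observe(); k=cam("wrist",o)
for uv,z in(((291,181),80),((291,232),80),((262,206),80),((321,206),80),((289,89),28)): print(uv,ray(k,uv,z).round(1))
r=np.array([522.8,366.5]);g=np.array([541.3,275.7]);d=g-r;d=np.array([-d[1],d[0]])/np.linalg.norm(d)
a=(r+g)/2-27.5*d; print(a,d,np.arctan2(d[1],d[0]),a-85*d)
for z in (62,80,162): print(proj(k,[*o["tool_pos"][:2],z]))
```

```text
(291, 181) [446.1 301.5  80. ]
(291, 232) [408.8 293.7  80. ]
(262, 206) [424.1 318.   80. ]
(321, 206) [432.6 276.9  80. ]
(289, 89) [506.3 315.   28. ]
[505.10360991 315.6098214 ] [0.97986873 0.19964286] 0.20099342792329736 [421.81476781 298.64017846]
[286.17539787 204.33950352]
[286.23084576 212.06470398]
[286.63471694 268.33349504]
```

```bash
python3 -m crank '[[[0.1,-0.05,-2,0],[0.1,-0.05,-4,0],[0.1,-0.05,-6,0],[0.1,-0.05,-7.2,0],[0.1,-0.05,-8,0],[0.1,-0.05,-8.4,0],[0.1,-0.05,-8.8,0],[0.1,-0.05,-9.2,0],[0.1,-0.05,-9.5,0],[0.1,-0.05,-9.7,0],[0.1,-0.05,-9.7,0],[0.1,-0.05,-9.7,0],[0.1,-0.05,-9.7,0]]]' -1
```

```text
time: 2.75
tool_pos: [424.2, 298.8, 65.4]
tool_rot: [-0.0, 0.995, 0.101, 0.0]
ft_force: [-5.4, -1.2, 7.6]
width: 0.4
grasp_force: 3.9
```

```bash
python3 -m crank '[[[0,0,-0.1,0],[0,0,-0.2,0],[0,0,-0.25,0],[0,0,-0.25,0],[0,0,-0.25,0]]]'
python3 - <<'E'
from h import *
o=observe(); im=snapshot("wrist"); cv2.imwrite("pics/w2.png",im)
E
```

```text
time: 3.25
tool_pos: [424.2, 298.8, 63.0]
tool_rot: [-0.0, 0.995, 0.101, 0.0]
ft_force: [-5.2, -0.7, 8.8]
width: -0.0
grasp_force: 4.2
```

View pics/w2.png

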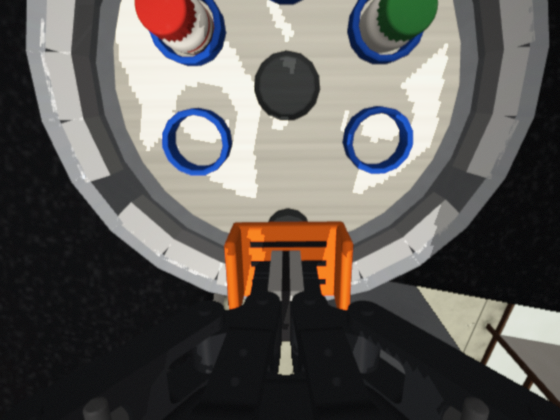

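Run:
```python
import numpy as np
v=np.array([-80.9,-16.8])
for p in np.arange(0.05,1.36,0.05):
    c,s=np.cos(-p),np.sin(-p); print(round(p,2),((np.array([[c,-s],[s,c]])@v-v)/10).round(2))
```

```text
0.05 [-0.07  0.41]
0.1 [-0.13  0.82]
0.15 [-0.16  1.23]
0.2 [-0.17  1.64]
0.25 [-0.16  2.05]
0.3 [-0.14  2.47]
0.35 [-0.09  2.88]
0.4 [-0.02  3.28]
0.45 [0.07 3.69]
0.5 [0.18 4.08]
0.55 [0.31 4.48]
0.6 [0.46 4.86]
0.65 [0.63 5.24]
0.7 [0.82 5.61]
0.75 [1.03 5.97]
0.8 [1.25 6.31]
0.85 [1.49 6.65]
0.9 [1.75 6.97]
0.95 [2.02 7.28]
1.0 [2.31 7.58]
1.05 [2.61 7.86]
1.1 [2.92 8.13]
1.15 [3.25 8.38]
1.2 [3.59 8.61]
1.25 [3.94 8.83]
1.3 [4.31 9.03]
1.35 [4.68 9.21]
```

```bash
python3 -m crank '[[[-0.07,0.41,0,-0.05],[-0.13,0.82,0,-0.1],[-0.16,1.23,0,-0.15],[-0.17,1.64,0,-0.2],[-0.16,2.05,0,-0.25],[-0.14,2.47,0,-0.3],[-0.09,2.88,0,-0.35],[-0.02,3.28,0,-0.4],[0.07,3.69,0,-0.45],[0.18,4.08,0,-0.5],[0.31,4.48,0,-0.55],[0.46,4.86,0,-0.6],[0.63,5.24,0,-0.65],[0.82,5.61,0,-0.7],[1.03,5.97,0,-0.75],[1.25,6.31,0,-0.8],[1.49,6.65,0,-0.85],[1.75,6.97,0,-0.9],[1.75,6.97,0,-0.9],[1.75,6.97,0,-0.9]]]'
cat > m.py <<'E'
import sys
from h import *
o=observe(); im=snapshot("wrist"); cv2.imwrite(f"pics/{sys.argv[1]}.png",im); k=cam("wrist",o)
A=np.array([505.1,315.6])
for nm,lo,hi in(("red",(0,120,80),(4,255,255)),("green",(45,80,40),(85,255,255))):
    for c,s in blobs(im,lo,hi,(0,0,560,420),60):
        p=ray(k,c,65)[:2]; d=p-A; print(nm,c,s,p.round(1),"r",np.hypot(*d).round(1),"ang from reading",round(np.arctan2(d[1],d[0])-.201,3))
print(o["tool_pos"],o["ft_force"],o["time"])
E
python3 m.py w3
```

```text
time: 5.3
tool_pos: [443.2, 370.1, 63.9]
tool_rot: [-0.002, 0.94, -0.342, 0.001]
ft_force: [-0.3, 0.7, 8.7]
width: 0.3
grasp_force: 4.1
green [409.2  17.9] [381, 0, 60, 42, 2027] [494.8 266.4] r 50.3 ang from reading -1.977
[443.1678896  370.08149177  63.86632161] [-0.33629437  0.66645022  8.68013333] 5.3
```

View pics/w3.png

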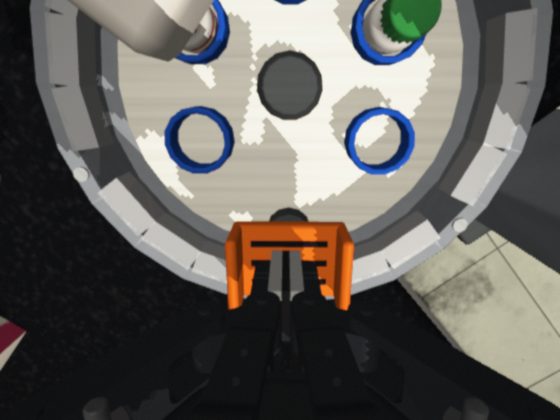

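The table was carried along by friction to about −0.9. Now I lift the fingertips slightly so that the dog rides under the teeth, then push the cheek until it drops into the slot.

```bash
python3 - <<'E'
import numpy as np
v=np.array([-80.9,-16.8]);R=lambda p:np.array([[np.cos(p),np.sin(p)],[-np.sin(p),np.cos(p)]])
w=R(.9)@v
for p in np.arange(0.03,.42,0.03): print(round(p,2),((R(p)@w-w)/10).round(2))
E
python3 -m crank '[[[0,0,0.3,0],[0,0,0.6,0],[0,0,0.9,0],[0,0,0.9,0],[0,0,0.9,0]]]'
```

```text
0.03 [0.16 0.19]
0.06 [0.33 0.37]
0.09 [0.5  0.55]
0.12 [0.68 0.72]
0.15 [0.86 0.89]
0.18 [1.05 1.05]
0.21 [1.24 1.21]
0.24 [1.44 1.36]
0.27 [1.64 1.5 ]
0.3 [1.85 1.64]
0.33 [2.06 1.77]
0.36 [2.27 1.9 ]
0.39 [2.49 2.01]
0.42 [2.71 2.13]
time: 5.85
tool_pos: [441.8, 368.1, 70.8]
tool_rot: [0.0, 0.94, -0.342, -0.0]
ft_force: [1.2, 0.3, 0.6]
width: 0.2
grasp_force: 0.0
```

```bash
python3 -m crank '[[[0.16,0.19,0,-0.03],[0.33,0.37,0,-0.06],[0.5,0.55,0,-0.09],[0.68,0.72,0,-0.12],[0.77,0.8,0,-0.13],[0.86,0.89,0,-0.15],[0.95,0.97,0,-0.16],[1.05,1.05,0,-0.18],[1.14,1.13,0,-0.2],[1.24,1.21,0,-0.21],[1.34,1.29,0,-0.21],[1.34,1.29,0,-0.21],[1.34,1.29,0,-0.21]]]'
python3 m.py w4
```

```text
time: 7.15
tool_pos: [456.4, 382.1, 71.9]
tool_rot: [-0.001, 0.899, -0.439, 0.001]
ft_force: [-0.1, -1.1, 6.6]
width: -0.0
grasp_force: 3.1
green [129.3   4.8] [113, 0, 32, 13, 306] [574.8 331.7] r 71.5 ang from reading 0.026
green [398.6  15.5] [373, 0, 56, 37, 1654] [487.9 268.9] r 49.8 ang from reading -2.124
[456.43494207 382.05333468  71.94663718] [-0.07477785 -1.1152877   6.5704966 ] 7.15
```

View pics/w4.png

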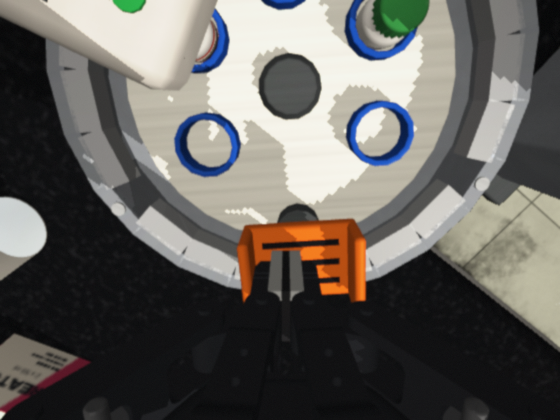

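Fz = 6.6 N and the green vial angle puts the table at about −1.047, so the plunger has risen into the new slot against the fingers. I lift straight up now.

```bash
python3 -m crank '[[[0,0,0.4,0],[0,0,0.8,0],[0,0,1.2,0],[0,0,2,0],[0,0,4,0],[0,0,7,0],[0,0,10,0],[-2,2,12,0],[-4,4,13,0],[-4,4,13,0],[-4,4,13,0],[-4,4,13,0],[-4,4,13,0]]]'
python3 m.py w5; python3 -c "
from h import *
o=observe();k=cam('wrist',o);im=cv2.imread('pics/w5.png')
for c,s in blobs(im,(5,150,100),(18,255,255),(0,0,560,420),200): print(c,s,ray(k,c,90))"
```

```text
time: 8.5
tool_pos: [415.5, 420.4, 200.2]
tool_rot: [0.001, 0.899, -0.439, -0.0]
ft_force: [1.3, -0.6, 0.0]
width: -0.1
grasp_force: 0.0
[415.46523919 420.35482829 200.18835253] [ 1.25669712 -0.6174631   0.0463721 ] 8.5
[283.4 123.9] [246, 97, 76, 58, 3308] [453.0930271 375.1031284  90.       ]
```

View pics/w5.png

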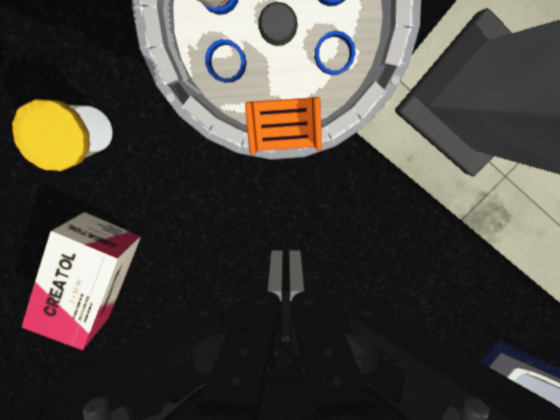

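```bash
python3 -c "
from rig import *
print(job_done())"
```

```text
the job is handed in; nothing more can be done
None
```

I pressed the plunger, turned the table one hole clockwise to bring the red-capped vial under the reading head, and handed the job in at about 8.5 s with the arm clear; the last picture puts the saddle at the new hole, apparently fully up, but the red vial was hidden by the head and no verdict was returned.

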